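# Put the short sockets back in their caddy

## Task

Put the three short sockets back in the caddy, each standing upright in the well of its own size: the smallest socket in the smallest well, the middle one in the middle-sized well, the largest in the largest. The two deep sockets, about twice as tall, belong to another set: leave them standing where they are.

Things in the scene. Friction and masses are not known exactly. Their poses are not given: they have to be found in the camera images.
- caddy: Fixed low tray of blue sheet metal, 92 x 254 x 22 mm high (floor and walls 4 mm), its long side along its own y, steel grip bars at both ends (16 mm high, 20 mm out). Origin: centre of its underside, on the bench; z up. It carries the three square inserts in a row along its y; their order changes. It does not move when touched.
- well_small: The insert with the smallest well: fixed wooden block in the caddy, 78 x 78 x 22 mm high, with a round well 40 mm across and 15 mm deep in its top, dark floor. Origin: centre of its underside, on the well's axis, 5 mm above the bench; z up, y along the caddy. The well's floor is 7 mm above the origin, the block's top 22 mm. Centres of neighbouring inserts are 80 mm apart along y.
- well_middle: The insert with the middle-sized well: fixed wooden block in the caddy, 78 x 78 x 22 mm high, with a round well 52 mm across and 15 mm deep in its top, dark floor. Origin: centre of its underside, on the well's axis, 5 mm above the bench; z up, y along the caddy. The well's floor is 7 mm above the origin, the block's top 22 mm. Centres of neighbouring inserts are 80 mm apart along y.
- well_large: The insert with the largest well: fixed wooden block in the caddy, 78 x 78 x 22 mm high, with a round well 64 mm across and 15 mm deep in its top, dark floor. Origin: centre of its underside, on the well's axis, 5 mm above the bench; z up, y along the caddy. The well's floor is 7 mm above the origin, the block's top 22 mm. Centres of neighbouring inserts are 80 mm apart along y.
- socket_small: The smallest short socket (for a socket wrench): loose plain steel cylinder, 24 mm across and 40 mm tall, with a hexagon mouth in its upper end. Stands upright on the bench. Origin: centre of its underside; z up along its axis. Upright in its well it stands on the well's floor with 25 mm showing above the insert.
- socket_middle: The middle-sized short socket (for a socket wrench): loose plain steel cylinder, 36 mm across and 45 mm tall, with a hexagon mouth in its upper end. Stands upright on the bench. Origin: centre of its underside; z up along its axis. Upright in its well it stands on the well's floor with 30 mm showing above the insert.
- socket_large: The largest short socket (for a socket wrench): loose plain steel cylinder, 48 mm across and 50 mm tall, with a hexagon mouth in its upper end. Stands upright on the bench. Origin: centre of its underside; z up along its axis. Upright in its well it stands on the well's floor with 35 mm showing above the insert.
- deep_slim: Look-alike: a loose deep socket of the same steel, as slim as the smallest short one (24 mm across) but twice as tall, 80 mm. Stands upright on the bench. Origin: centre of its underside; z up.
- deep_wide: Look-alike: a loose deep socket of the same steel, as wide as the middle short one (36 mm across) but about twice as tall, 85 mm. Stands upright on the bench. Origin: centre of its underside; z up.
Not all that is in view belongs to the job. Leave any green or pink look-alike of the socket_large alone.

How it is judged:
At the end, for the whole second after the job is handed in: Each short socket stands released and at rest in the well of its size: axis within 12 mm of the well's, underside on the well's floor (3 to 11 mm above the insert's underside), upright within 0.12 rad. Both deep sockets stand upright (0.12 rad), at rest, within 30 mm of their start (horizontal distance between socket_small and well_small below 0.012 m and z of socket_small in the frame of well_small between 0.003 and 0.011 m and angle between each of socket_small, socket_middle, socket_large, deep_slim, deep_wide's own z axis and vertical below 0.12 rad and linear speed of each of socket_small, socket_middle, socket_large, deep_slim, deep_wide below 0.02 m/s and angular speed of each of socket_small, socket_middle, socket_large below 0.2 rad/s and horizontal distance between socket_middle and well_middle below 0.012 m and z of socket_middle in the frame of well_middle between 0.003 and 0.011 m and horizontal distance between socket_large and well_large below 0.012 m and z of socket_large in the frame of well_large between 0.003 and 0.011 m and distance of each of deep_slim, deep_wide from where it was at the start of the episode below 0.03 m); the robot touches nothing.
It fails at once if the deep socket deep_slim is shifted more than 30 mm or tipped over (distance of deep_slim from where it was at the start of the episode above 0.03 m or angle between deep_slim's own z axis and vertical above 0.5 rad).
It fails at once if the deep socket deep_wide is shifted more than 30 mm or tipped over (distance of deep_wide from where it was at the start of the episode above 0.03 m or angle between deep_wide's own z axis and vertical above 0.5 rad).
It also fails if it takes over 83 s, if anything falls off the work surface, if the arm or the gripper's body presses on something with over 40 N, if the wrist force passes 120 N, or if a joint passes its speed limit or range.

## Robot

A 7-joint arm with a two-finger parallel gripper is mounted at the origin on the work surface. World frame = base frame: x ahead of the robot, y to its left, z up, the work surface at z = 0. Lengths are in m, angles in rad, forces in N, time in s.
With the tool pointing down it reaches from about 0.4 to 0.875 m from the base axis. Payload 19.3 kg.
Tool frame: the origin (TCP) lies midway between the tips of the shut fingers; the grasp point (between the pads) lies 19 mm behind it (ctrl.pinch_z is the distance from the TCP to the grasp point, in m); z points along the fingers, y is the line along which they close (so a half turn about z gives the same grasp; the last joint's range is limited). The gripper opens to 85 mm and grips with 20 to 120 N. Pads are 22 mm wide; open, the fingers measure 114 mm over their backs; the gripper's body (76 mm by 85 mm) begins 54 mm behind the grasp point. The pads swing forward as they close: fully open they stand 13 mm farther back than shut.
Start: joints at [-0.07, 0.521, -0.036, 1.599, 0.021, 1.021, -0.113], TCP at [0.625, -0, 0.231] pointing down, gripper open.
Joint ranges: [-2.91, 2.91], [-0.3, 2.13], [-1.5, 1.42], [0.17, 2.43], [-1.26, 4.41], [0.16, 1.93], [-2.52, 2.52]. Speed limits (rad/s): [1.89, 1.89, 2.39, 2.39, 3.01, 3.01, 3.01].

## Interface

Orientations are given as a unit quaternion [x, y, z, w].
In Python, from station import ctrl, cams, sign_off gives the robot as it stands.
- The arm moves only by the tool move_tool, called after ">>>" as name(argument=value, ...), one argument or row to a line, values as JSON. Schema: {"type":"object","properties":{"segments":{"type":"array","items":{"type":"array","items":{"type":"array","items":{"type":"number"},"minItems":4,"maxItems":4},"minItems":1,"maxItems":5},"minItems":1,"maxItems":1},"finger_gap":{"type":"number"},"clamp_n":{"type":"number"},"only":{"type":"string"},"quiet":{"type":"boolean"},"lines":{"type":"string"}},"required":["segments"],"additionalProperties":false}. segments is a list that holds a single list of rows (three levels of brackets), with 1 to 5 rows, each of 4 numbers: dx, dy, dz in m, then a turn about the tool's z in rad; each row is the pose to reach, as a shift and turn from the pose commanded when the call began, along the tool's axes at that moment; what a row does not reach only later rows make up. A row lasts 1/10 s, in which the tool goes at most 0.05 m and 0.15 rad, less where a joint would pass 70% of its speed; a pose out of reach is approached as far as the arm can. finger_gap is the opening from 0.0 (shut) to 1.0 (fully open), set as the call begins (left out keeps the last). The fingers move at their own pace and stop on an object; clamp_n is the grip in N (left out, the last holds). Time passes only in rows, so rows that do not move let the fingers close. The tool returns the time, the measured TCP pose, the force, the opening and the grip force at its end. only (a regular expression) keeps the lines of the reply that match it, lines (a string "A,B") keeps lines A to B, and quiet returns only ok. Input that does not fit is refused with a message, and nothing moves.
- ctrl.get_state(): the state, without advancing time (a new reading comes with each control period).
- cams.snapshot(name): name is "scene" or "side" or "wrist"; returns a dict with "pixels" (400x640x3 uint8, red, green, blue), "z_map" (400x640 float32, m along the optical axis (not along the pixel's ray), 0 where there is no reading), "K" (3x3 intrinsics, pixels), "rvec" (rotation vector, rad) and "tvec" (3), from world to camera coordinates, as OpenCV has them. Camera axes: x right, y down, z forward; pixel columns grow to the right and rows downward; lengths in m; the calibration is good to about 2 mm. A picture is of the moment at which its call begins.
- sign_off(): hands the job in; it is judged then, once.
The state is a dict: "t": time; "joint_positions": joint angles; "joint_velocities": joint speeds; "joint_torque": joint torques, N m; "tool_pos": TCP position; "tool_rot": TCP orientation; "force": force on the tool from outside, world axes, zero at the start; "moment": the same for the moment, N m; "finger_gap": opening from 0.0 (shut) to 1.0 (fully open); "grasp_force": force on a finger pad.
Only numpy, scipy, OpenCV 4.12 (cv2) and the standard library are available. Lean on these libraries where they do the work, as an engineer would, in place of code of your own. Each camera call takes 0.05 s, during which the arm holds its last target. There are 200 camera calls.

## Working session

There is one attempt and no reset: what is moved stays moved. The work goes in short steps, Python scripts to look and compute and a tool call to move; the robot and the scene stay as the last step left them, time stands still between calls to the robot, and variables do not carry over. Pictures are saved under pics/ and viewed, at most 14 in all, crops included, and the job is handed in when it is done.

```bash
mkdir -p pics; ls
```

Create h.py:
```python
import numpy as np, cv2
from station import ctrl, cams
def snap(n):
    s=cams.snapshot(n); np.savez(f'/tmp/{n}.npz',**s); return s
def load(n): return dict(np.load(f'/tmp/{n}.npz'))
def world(s):
    K=s['K'];R,_=cv2.Rodrigues(s['rvec']);t=s['tvec'].reshape(3)
    z=s['z_map'];v,u=np.mgrid[:z.shape[0],:z.shape[1]]
    c=np.stack([(u-K[0,2])/K[0,0]*z,(v-K[1,2])/K[1,1]*z,z],-1)
    return (c-t)@R
def save(n,im): cv2.imwrite('pics/'+n+'.png',im[...,::-1])
```

Run:
```python
from h import *
a=snap('scene');b=snap('side')
save('scene0',a['pixels']);save('side0',b['pixels'])
for s in (a,b): print(s['K'].round(1).tolist(),s['rvec'].ravel(),s['tvec'].ravel(),(s['z_map']>0).mean())
st=ctrl.get_state();print(st['t'],st['tool_pos'],st['tool_rot'],st['finger_gap'],ctrl.pinch_z)
```

```text
pics
[[513.7, 0.0, 322.4], [0.0, 513.7, 199.9], [0.0, 0.0, 1.0]] [ 1.14418799  2.60135879 -0.70794262] [ 0.3291449  -0.30573251  1.36938989] 0.99600390625
[[381.0, 0.0, 315.1], [0.0, 381.0, 197.2], [0.0, 0.0, 1.0]] [ 2.21870167 -0.64903717  0.30568673] [-0.4191377   0.20697956  0.63973436] 0.9960234375
0.1 [ 6.24706129e-01 -7.22504339e-05  2.30801458e-01] [ 7.07122117e-01  7.07091269e-01 -3.84543611e-04 -3.17764459e-04] 0.9988794611110705 0.0187
```

View pics/scene0.png

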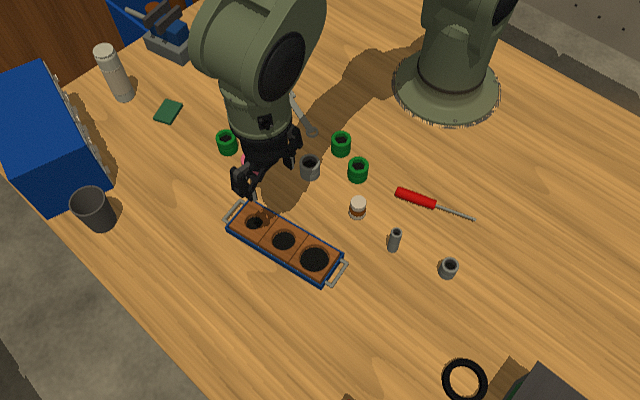

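View pics/side0.png

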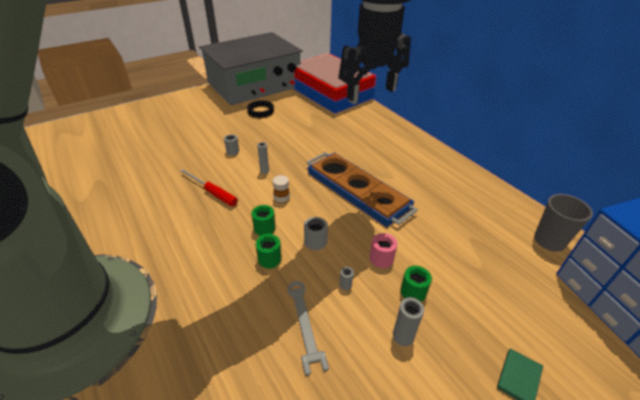

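Scene: large grey socket (311,167), middle-looking (448,267), slim tall (395,239), caddy wells at (256,222), (283,240) and (314,259), in increasing size. Side: grey ones at (316,233) large, (346,279) small, (408,322) tall wide, (263,158) tall slim, (231,145) short. Green ones, the pink one and the white/brown jar are to be left alone. I'll check their heights and diameters.

Add to h.py:
```python
def cyl(s,u,v,r=30):
    """top height, top-disc centre & diameter of the grey thing around pixel (u,v)"""
    P=world(s);m=np.zeros(P.shape[:2],bool);m[max(0,v-r):v+r,max(0,u-r):u+r]=1
    hsv=cv2.cvtColor(s['pixels'],cv2.COLOR_RGB2HSV)
    m&=(P[...,2]>.008)&(P[...,2]<.12)&(hsv[...,1]<75)
    n,l,_,_=cv2.connectedComponentsWithStats(m.astype(np.uint8))
    ys,xs=np.nonzero(l);k=l[ys,xs][np.argmin((ys-v)**2+(xs-u)**2)]
    Q=P[l==k]; h=np.percentile(Q[:,2],97); T=Q[Q[:,2]>h-.004]
    (x,y),rad=cv2.minEnclosingCircle((T[:,:2]*1000).astype(np.float32))
    return len(Q),round(h*1000,1),round(x,1),round(y,1),round(2*rad,1)
```

Run:
```python
from h import *
a=load('scene');b=load('side')
for u,v in [(316,233),(346,279),(408,322),(263,158),(231,145)]: print('side',u,v,cyl(b,u,v))
for u,v in [(311,167),(448,267),(395,239)]: print('scene',u,v,cyl(a,u,v))
# wells: dark pixels inside caddy; caddy from blue
for n,s,pts in (('scene',a,[(256,222),(283,240),(314,259)]),('side',b,[(334,166),(357,182),(383,199)])):
    P=world(s);hsv=cv2.cvtColor(s['pixels'],cv2.COLOR_RGB2HSV)
    K=s['K'];R,_=cv2.Rodrigues(s['rvec']);t=s['tvec'].reshape(3)
    dark=(hsv[...,2]<75).astype(np.uint8)
    for u,v in pts:
        m=np.zeros_like(dark);m[v-25:v+25,u-25:u+25]=1;m&=dark
        k,l,_,_=cv2.connectedComponentsWithStats(m)
        ys,xs=np.nonzero(l);i=l[ys,xs][np.argmin((ys-v)**2+(xs-u)**2)]
        c,_=cv2.findContours((l==i).astype(np.uint8),0,2);c=max(c,key=len).reshape(-1,2)
        d=np.c_[(c-[K[0,2],K[1,2]])/K[0,0],np.ones(len(c))]@R;o=-R.T@t
        W=o+d*((.027-o[2])/d[:,2])[:,None]
        e=cv2.minEnclosingCircle((W[:,:2]*1000).astype(np.float32));print(n,u,v,np.round(e[0],1),round(2*e[1],1),P[v,u].round(3))
    g=(P[...,2]>.022)&(P[...,2]<.031)
    w=g&(hsv[...,0]<25)&(hsv[...,1]>90)
    k,l,st,ce=cv2.connectedComponentsWithStats(cv2.morphologyEx(w.astype(np.uint8),cv2.MORPH_CLOSE,np.ones((3,3))))
    for i in range(1,k):
        if st[i,4]>150: print(n,'wood',st[i],[np.round(q,1) for q in cv2.minAreaRect((P[(l==i)&w][:,:2]*1000).astype(np.float32))])
big=cv2.resize(b['pixels'][120:350,200:440],None,fx=2.5,fy=2.5,interpolation=3);save('side_crop',big)
```

```text
side 316 233 (598, np.float64(50.8), 450.0, -78.1, 47.6)
side 346 279 (230, np.float64(40.7), 438.8, -195.4, 24.7)
side 408 322 (959, np.float64(85.7), 457.9, -326.8, 37.5)
side 263 158 (210, np.float64(79.7), 469.6, 188.4, 20.4)
side 231 145 (201, np.float64(45.7), 437.3, 308.3, 34.6)
scene 311 167 (416, np.float64(53.6), 451.9, -74.3, 47.2)
scene 448 267 (314, np.float64(47.6), 439.7, 313.2, 35.0)
scene 395 239 (240, np.float64(81.2), 472.7, 192.3, 22.7)
scene 256 222 [631.2 -69.7] 53.6 [ 0.631 -0.069  0.011]
scene 283 240 [627.2  12.9] 50.1 [0.623 0.007 0.012]
scene 314 259 [613.2  91.2] 62.5 [0.61  0.088 0.013]
scene wood [396 186  41  19 293] [array([342. , 154.7]), array([21.7, 93.4]), np.float64(20.0)]
scene wood [ 229  201  114   81 2529] [array([623.1,   7.5]), array([ 88.9, 248.4]), np.float64(9.5)]
side 334 166 [606.6  82.5] 54.4 [0.621 0.102 0.012]
side 357 182 [620.5   5.7] 43.0 [0.631 0.021 0.012]
side 383 199 [629.  -74.4] 33.0 [ 0.642 -0.06   0.014]
side wood [ 312  153   98   64 1710] [array([625.4,  11.9]), array([ 85.2, 246.3]), np.float64(9.2)]
side wood [205 182  31  19 195] [array([338.9, 152.2]), array([20.6, 93.9]), np.float64(19.2)]
```

View pics/side_crop.png

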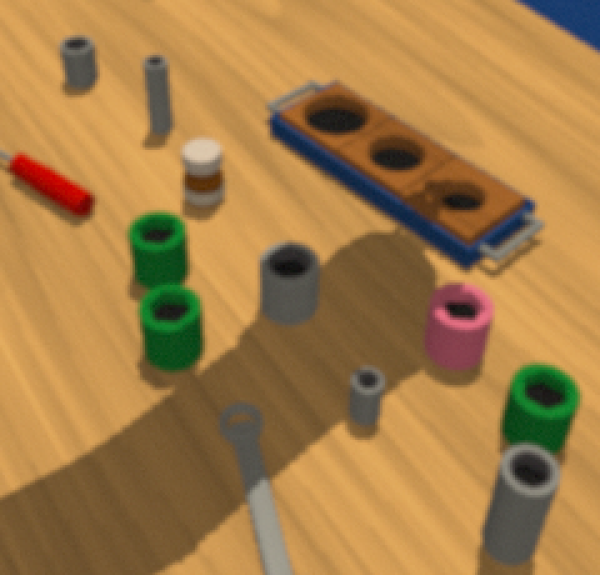

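The five grey sockets are unambiguous by measured height and diameter:
- **Large:** 51 mm tall, 48 mm across, side (316,233).
- **Small:** 41 × 25 mm, side (346,279).
- **Middle:** 46 × 35 mm, side (231,145).
- **Deep ones:** 86 mm tall at (408,322) and 80 mm at (263,158). These stay.

The crop confirms this: grey, short, hexagon mouth. Next I'll check clearance to the neighbours.

Run:
```python
from h import *
b=load('side');P=world(b)
for u,v in [(263,213),(268,243),(383,240),(416,275),(281,182)]:
    m=np.zeros(P.shape[:2],bool);m[v-14:v+26,u-16:u+16]=1
    Q=P[m&(P[...,2]>.03)&(P[...,2]<.1)];h=np.percentile(Q[:,2],97);T=Q[Q[:,2]>h-.004]
    e=cv2.minEnclosingCircle((T[:,:2]*1000).astype(np.float32));print(u,v,h.round(3),np.round(e[0]),round(2*e[1]))
```

```text
263 213 0.051 [376. -17.] 105
268 243 0.051 [349. -69.] 49
383 240 0.051 [ 534. -183.] 49
416 275 0.084 [ 466. -316.] 21
281 182 0.056 [457.  77.] 36
```

>>> move_tool(
  segments=[
    [[-0.02, -0.045, 0, 0], [-0.04, -0.09, 0, 0], [-0.06, -0.135, 0, 0], [-0.076, -0.174, 0.03, 0], [-0.076, -0.174, 0.05, 0]],
  ],
  finger_gap=1.0,
  clamp_n=40,
)

```text
t: 0.6
tool_pos: [0.4466, -0.0782, 0.1808]
tool_rot: [0.708, 0.706, -0.001, -0.0]
force: [0.9, -0.4, -0.3]
finger_gap: 1.0
grasp_force: 0.0
```

>>> move_tool(
  segments=[
    [[0, 0, 0, 0], [0, 0, 0, 0], [0, 0, 0, 0]],
  ],
)

```text
t: 0.9
tool_pos: [0.4521, -0.0756, 0.1821]
tool_rot: [0.707, 0.707, 0.0, 0.0]
force: [-0.2, -0.3, -0.7]
finger_gap: 1.002
grasp_force: 0.0
```

Run:
```python
from h import *
a=snap('wrist');save('wrist1',a['pixels'])
print(ctrl.get_state()['tool_pos'],a['tvec'].ravel())
s=snap('scene');print('scene small',cyl(s,258,187,60))
save('scene1',s['pixels'])
```

```text
[ 0.45202994 -0.07567341  0.18203656] [-0.45242094 -0.09356119  0.30964944]
scene small (2, np.float64(26.3), 602.8, -111.2, 3.5)
```

View pics/wrist1.png

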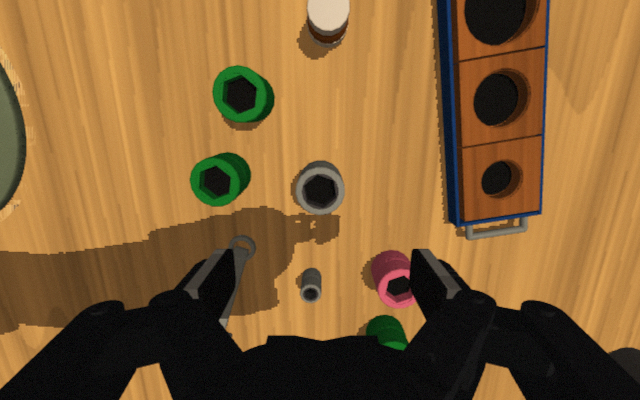

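Wrist view: large socket at (320,187), small at (311,290), wells at (497,178), (497,98) and (495,10). I'll measure them from this view too.

Add to h.py:
```python
def well(s,u,v,r=45):
    hsv=cv2.cvtColor(s['pixels'],cv2.COLOR_RGB2HSV);P=world(s)
    m=np.zeros(P.shape[:2],np.uint8);m[max(0,v-r):v+r,max(0,u-r):u+r]=1
    # hole's rim: wood top pixels vs not -> hole = not wood-top
    top=(P[...,2]>.0225)
    m&=(~top).astype(np.uint8)
    k,l,_,_=cv2.connectedComponentsWithStats(m);i=l[v,u]
    c=np.argwhere(l==i)[:,::-1].astype(float)
    K=s['K'];R,_=cv2.Rodrigues(s['rvec']);t=s['tvec'].reshape(3);o=-R.T@t
    d=np.c_[(c-[K[0,2],K[1,2]])/K[0,0],np.ones(len(c))]@R
    W=o+d*((.027-o[2])/d[:,2])[:,None]
    e=cv2.minEnclosingCircle((W[:,:2]*1000).astype(np.float32));return np.round(e[0],1),round(2*e[1],1)
```

Run:
```python
from h import *
a=load('wrist');P=world(a);print(P[178,497],P[100,440-40])
print('large',cyl(a,320,187,40));print('small',cyl(a,311,290,25))
for u,v in [(497,178),(497,98)]: print(well(a,u,v))
s=load('scene')
for u,v in [(256,222),(283,240),(314,259)]: print('scene',well(s,u,v,25))
s=load('side')
for u,v in [(334,166),(357,182),(383,199)]: print('side',well(s,u,v,25))
```

```text
[ 0.64065116 -0.06844626  0.01262337] [ 5.33759306e-01  1.18051024e-02 -2.19304630e-04]
large (1825, np.float64(50.6), 450.2, -73.5, 47.3)
small (538, np.float64(40.3), 439.5, -191.8, 23.5)
(array([635.7, -67.4]), 39.2)
(array([622.4,  11. ]), 50.9)
scene (array([637.4, -66.9]), 40.9)
scene (array([624.4,  10.4]), 51.9)
scene (array([610.6,  88.9]), 64.2)
side (array([608.8,  84.6]), 62.3)
side (array([621.9,   6. ]), 49.9)
side (array([635., -72.]), 39.0)
```

>>> move_tool(
  segments=[
    [[0.001, -0.0015, 0.04, 0], [0.001, -0.0015, 0.08, 0], [0.001, -0.0015, 0.12, 0], [0.001, -0.0015, 0.15, 0], [0.001, -0.0015, 0.166, 0]],
  ],
)

```text
t: 1.5
tool_pos: [0.4491, -0.0747, 0.0133]
tool_rot: [0.707, 0.707, -0.001, -0.001]
force: [1.2, 0.1, 0.8]
finger_gap: 1.002
grasp_force: 0.0
```

>>> move_tool(
  segments=[
    [[0, 0, 0, 0], [0, 0, 0, 0], [0, 0, 0, 0]],
  ],
)

```text
t: 1.8
tool_pos: [0.4503, -0.0751, 0.0164]
tool_rot: [0.707, 0.707, 0.001, 0.001]
force: [-1.0, 0.3, 0.6]
finger_gap: 0.997
grasp_force: 0.0
```

>>> move_tool(
  segments=[
    [[0, 0, 0, 0], [0, 0, 0, 0], [0, 0, 0, 0], [0, 0, 0, 0], [0, 0, 0, 0]],
  ],
  finger_gap=0.1,
  clamp_n=50,
)

```text
t: 2.3
tool_pos: [0.4498, -0.0751, 0.016]
tool_rot: [0.707, 0.707, 0.0, 0.0]
force: [-2.3, 1.1, 15.3]
finger_gap: 0.552
grasp_force: 48.9
```

>>> move_tool(
  segments=[
    [[0, 0, 0, 0], [0, 0, 0, 0], [0, 0, 0, 0], [0, 0, 0, 0], [0, 0, 0, 0]],
  ],
)

```text
t: 2.8
tool_pos: [0.4499, -0.0751, 0.016]
tool_rot: [0.707, 0.707, 0.0, 0.0]
force: [-2.7, -0.1, 16.3]
finger_gap: 0.549
grasp_force: 48.9
```

>>> move_tool(
  segments=[
    [[0, 0, -0.02, 0], [0, 0, -0.05, 0], [0, 0, -0.08, 0], [0, 0, -0.1, 0], [0, 0, -0.1, 0]],
  ],
)

```text
t: 3.3
tool_pos: [0.4506, -0.0752, 0.1175]
tool_rot: [0.707, 0.707, 0.001, 0.001]
force: [-0.4, 0.3, -5.4]
finger_gap: 0.551
grasp_force: 53.7
```

>>> move_tool(
  segments=[
    [[0.03, 0.03, 0, 0], [0.06, 0.06, 0, 0], [0.09, 0.09, 0, 0], [0.12, 0.12, 0, 0], [0.15, 0.148, 0, 0]],
  ],
)

```text
t: 3.8
tool_pos: [0.598, 0.0763, 0.1138]
tool_rot: [0.707, 0.707, -0.001, -0.0]
force: [1.1, -0.6, -4.1]
finger_gap: 0.548
grasp_force: 53.7
```

>>> move_tool(
  segments=[
    [[0.0135, 0.0125, 0, 0], [0.0135, 0.0125, 0, 0], [0.0135, 0.0125, 0, 0], [0.0135, 0.0125, 0, 0]],
  ],
)

```text
t: 4.2
tool_pos: [0.6092, 0.0875, 0.1145]
tool_rot: [0.707, 0.707, -0.001, -0.0]
force: [-1.2, 0.8, -3.6]
finger_gap: 0.548
grasp_force: 53.6
```

Run:
```python
from h import *
a=snap('scene');save('c1',cv2.resize(a['pixels'][100:300,200:440],None,fx=2.5,fy=2.5))
```

```text
(no output)
```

View pics/c1.png

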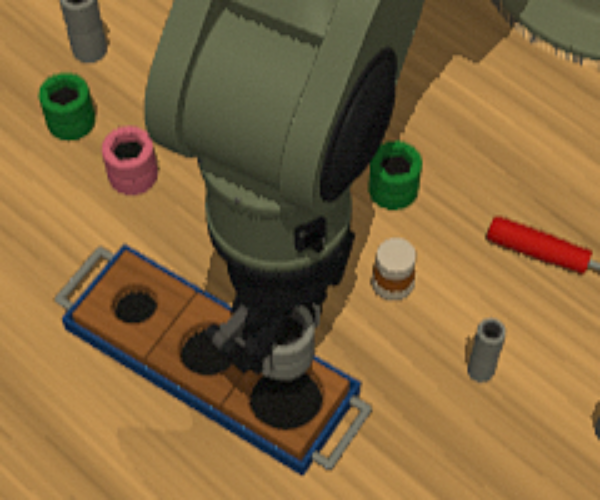

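The large socket is held upright above the large well (crop 287,400). Lowering it now.

>>> move_tool(
  segments=[
    [[0.001, 0.001, 0.03, 0], [0.001, 0.001, 0.055, 0], [0.001, 0.001, 0.07, 0], [0.001, 0.001, 0.08, 0], [0.001, 0.001, 0.085, 0]],
  ],
)

```text
t: 4.75
tool_pos: [0.6109, 0.0892, 0.0298]
tool_rot: [0.707, 0.707, -0.0, -0.0]
force: [-0.1, 0.6, -4.2]
finger_gap: 0.553
grasp_force: 53.8
```

>>> move_tool(
  segments=[
    [[0, 0, 0, 0], [0, 0, 0, 0], [0, 0, 0, 0]],
  ],
)

```text
t: 5.05
tool_pos: [0.6115, 0.0895, 0.0311]
tool_rot: [0.707, 0.707, 0.0, 0.0]
force: [-0.1, -0.3, -3.8]
finger_gap: 0.552
grasp_force: 53.8
```

>>> move_tool(
  segments=[
    [[0, 0, 0.0015, 0], [0, 0, 0.0015, 0], [0, 0, 0.0015, 0]],
  ],
)

```text
t: 5.35
tool_pos: [0.611, 0.0894, 0.0289]
tool_rot: [0.707, 0.707, 0.0, 0.0]
force: [-0.9, 0.5, -4.5]
finger_gap: 0.548
grasp_force: 53.8
```

>>> move_tool(
  segments=[
    [[0, 0, 0, 0], [0, 0, 0, 0], [0, 0, 0, 0], [0, 0, 0, 0], [0, 0, 0, 0]],
  ],
  finger_gap=0.8,
)

```text
t: 5.85
tool_pos: [0.611, 0.0895, 0.0288]
tool_rot: [0.707, 0.707, 0.0, 0.0]
force: [-0.2, 0.1, 0.4]
finger_gap: 0.803
grasp_force: 0.0
```

>>> move_tool(
  segments=[
    [[0, 0, -0.02, 0], [0, 0, -0.05, 0], [0, 0, -0.09, 0], [0, 0, -0.09, 0], [0, 0, -0.09, 0]],
  ],
)

```text
t: 6.35
tool_pos: [0.6114, 0.0895, 0.1196]
tool_rot: [0.707, 0.707, 0.001, 0.0]
force: [0.1, -0.5, -1.3]
finger_gap: 0.802
grasp_force: 0.0
```

Run:
```python
from h import *
a=snap('wrist');save('w2',a['pixels'])
```

```text
(no output)
```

View pics/w2.png

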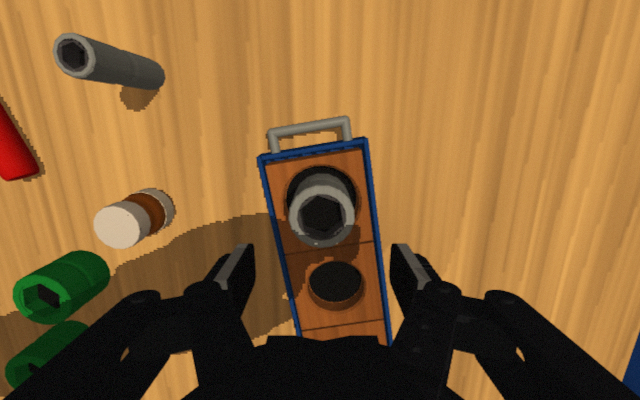

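The large socket sits centred in its well at (320,210). On to the small one.

>>> move_tool(
  segments=[
    [[-0.04, -0.025, 0, 0], [-0.08, -0.05, 0, 0], [-0.12, -0.075, 0, 0], [-0.16, -0.1, 0, 0], [-0.2, -0.122, 0, 0]],
  ],
  finger_gap=0.7,
)

```text
t: 6.9
tool_pos: [0.4869, -0.1117, 0.1178]
tool_rot: [0.707, 0.707, -0.001, -0.001]
force: [1.1, -0.5, -0.3]
finger_gap: 0.699
grasp_force: 0.0
```

>>> move_tool(
  segments=[
    [[-0.04, -0.025, 0, 0], [-0.08, -0.05, 0, 0], [-0.082, -0.05, 0, 0], [-0.082, -0.05, 0, 0], [-0.082, -0.05, 0, 0]],
  ],
)

```text
t: 7.4
tool_pos: [0.4393, -0.1915, 0.1183]
tool_rot: [0.707, 0.707, 0.0, -0.0]
force: [0.5, 0.2, 0.0]
finger_gap: 0.698
grasp_force: 0.0
```

Run:
```python
from h import *
a=snap('wrist');save('w3',a['pixels'])
```

```text
(no output)
```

View pics/w3.png

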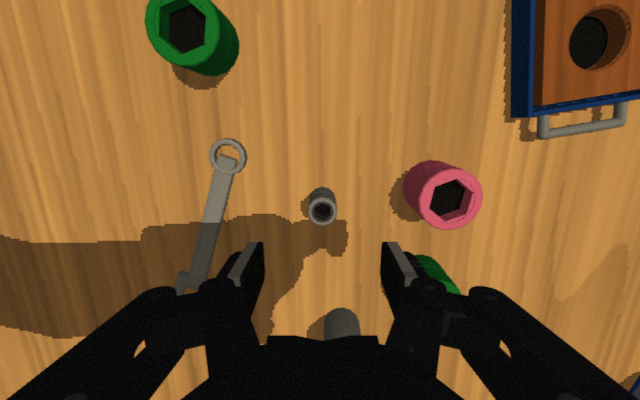

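The small socket (322,208) is centred between the fingers. The deep wide one stands behind it at (342,325), well clear.

>>> move_tool(
  segments=[
    [[-0.001, 0, 0.04, 0], [-0.001, 0, 0.075, 0], [-0.001, 0, 0.095, 0], [-0.001, 0, 0.102, 0], [-0.001, 0, 0.102, 0]],
  ],
)

```text
t: 7.95
tool_pos: [0.439, -0.1925, 0.0162]
tool_rot: [0.707, 0.708, -0.0, -0.001]
force: [1.0, -0.4, 1.0]
finger_gap: 0.7
grasp_force: 0.0
```

>>> move_tool(
  segments=[
    [[0, 0, 0, 0], [0, 0, 0, 0], [0, 0, 0, 0], [0, 0, 0, 0], [0, 0, 0, 0]],
  ],
  finger_gap=0.05,
  clamp_n=40,
)

```text
t: 8.45
tool_pos: [0.4397, -0.1937, 0.0179]
tool_rot: [0.707, 0.707, 0.0, 0.001]
force: [-0.5, 1.1, 10.8]
finger_gap: 0.265
grasp_force: 38.6
```

>>> move_tool(
  segments=[
    [[0, 0, 0, 0], [0, 0, 0, 0], [0, 0, 0, 0], [0, 0, 0, 0], [0, 0, 0, 0]],
  ],
)

```text
t: 8.95
tool_pos: [0.4397, -0.1937, 0.0179]
tool_rot: [0.707, 0.707, 0.0, 0.001]
force: [-0.5, 1.8, 10.7]
finger_gap: 0.266
grasp_force: 38.6
```

>>> move_tool(
  segments=[
    [[0, 0, -0.02, 0], [0, 0, -0.05, 0], [0, 0, -0.08, 0], [0, 0, -0.1, 0], [0, 0, -0.1, 0]],
  ],
)

```text
t: 9.45
tool_pos: [0.4403, -0.1941, 0.1197]
tool_rot: [0.707, 0.707, 0.001, 0.002]
force: [-0.0, 0.3, -1.4]
finger_gap: 0.264
grasp_force: 39.5
```

>>> move_tool(
  segments=[
    [[0.025, 0.04, 0, 0], [0.05, 0.08, 0, 0], [0.075, 0.12, 0, 0], [0.1, 0.16, 0, 0], [0.125, 0.1965, 0, 0]],
  ],
)

```text
t: 9.95
tool_pos: [0.6369, -0.0672, 0.1163]
tool_rot: [0.707, 0.707, -0.0, -0.0]
force: [1.1, -0.4, -0.4]
finger_gap: 0.267
grasp_force: 39.6
```

>>> move_tool(
  segments=[
    [[0, 0, 0, 0], [0, 0, 0, 0], [0, 0, 0, 0], [0, 0, 0, 0]],
  ],
)

```text
t: 10.35
tool_pos: [0.6348, -0.0695, 0.1168]
tool_rot: [0.708, 0.707, -0.0, -0.0]
force: [0.5, -0.4, -0.4]
finger_gap: 0.262
grasp_force: 39.7
```

Run:
```python
from h import *
a=snap('scene');save('c3',cv2.resize(a['pixels'][120:300,200:440],None,fx=2.5,fy=2.5))
```

```text
(no output)
```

View pics/c3.png

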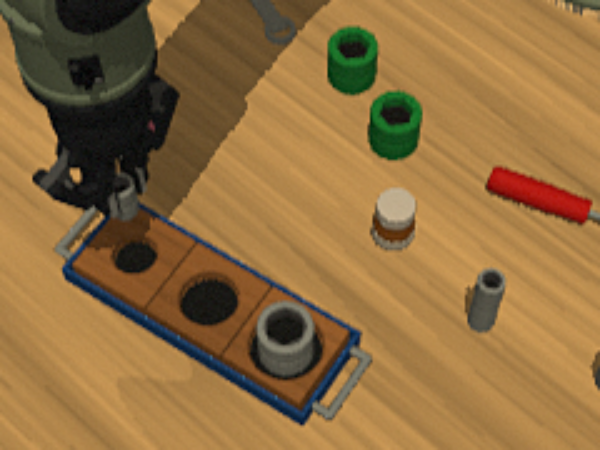

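The large socket stands in its well and the small one is held above the small well (crop 125,200). Lowering it.

>>> move_tool(
  segments=[
    [[0.001, 0.0015, 0.03, 0], [0.001, 0.0015, 0.055, 0], [0.001, 0.0015, 0.07, 0], [0.001, 0.0015, 0.08, 0], [0.001, 0.0015, 0.085, 0]],
  ],
)

```text
t: 10.9
tool_pos: [0.6369, -0.0678, 0.0314]
tool_rot: [0.707, 0.707, -0.0, -0.0]
force: [0.0, 0.9, -1.0]
finger_gap: 0.264
grasp_force: 39.7
```

>>> move_tool(
  segments=[
    [[0, 0, 0, 0], [0, 0, 0, 0], [0, 0, 0, 0]],
  ],
)

```text
t: 11.2
tool_pos: [0.6375, -0.0676, 0.0326]
tool_rot: [0.707, 0.707, 0.0, 0.0]
force: [0.0, 0.1, -0.7]
finger_gap: 0.264
grasp_force: 39.7
```

>>> move_tool(
  segments=[
    [[0, 0, 0.0015, 0], [0, 0, 0.002, 0], [0, 0, 0.002, 0]],
  ],
)

```text
t: 11.5
tool_pos: [0.6371, -0.0675, 0.03]
tool_rot: [0.707, 0.707, 0.0, 0.0]
force: [0.7, -0.2, 1.8]
finger_gap: 0.266
grasp_force: 40.0
```

>>> move_tool(
  segments=[
    [[0, 0, 0, 0], [0, 0, 0, 0], [0, 0, 0, 0], [0, 0, 0, 0], [0, 0, 0, 0]],
  ],
  finger_gap=0.6,
)

```text
t: 12.0
tool_pos: [0.6369, -0.0675, 0.0298]
tool_rot: [0.707, 0.707, -0.0, -0.0]
force: [-0.3, 0.1, -0.1]
finger_gap: 0.601
grasp_force: 0.0
```

>>> move_tool(
  segments=[
    [[0, 0, -0.02, 0], [0, 0, -0.05, 0], [0, 0, -0.09, 0], [0, 0, -0.09, 0], [0, 0, -0.09, 0]],
  ],
)

```text
t: 12.5
tool_pos: [0.6374, -0.0676, 0.1206]
tool_rot: [0.707, 0.707, 0.001, 0.001]
force: [-0.1, -0.4, -0.4]
finger_gap: 0.598
grasp_force: 0.0
```

Run:
```python
from h import *
a=snap('wrist');save('w4',a['pixels'])
```

```text
(no output)
```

View pics/w4.png

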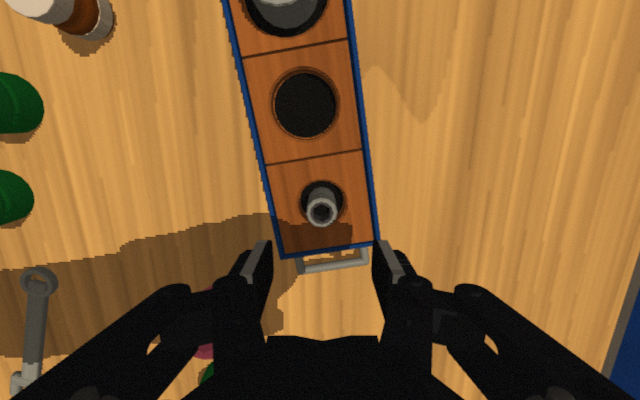

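The small socket is in its well at (322,205). Now the middle one.

>>> move_tool(
  segments=[
    [[0.04, -0.02, 0, 0], [0.08, -0.04, 0, 0], [0.12, -0.06, 0, 0], [0.16, -0.08, 0, 0], [0.2, -0.1, 0, 0]],
  ],
  finger_gap=0.8,
)

```text
t: 13.05
tool_pos: [0.5354, 0.1337, 0.1187]
tool_rot: [0.707, 0.707, -0.001, -0.0]
force: [0.8, 0.8, 0.6]
finger_gap: 0.8
grasp_force: 0.0
```

>>> move_tool(
  segments=[
    [[0.04, -0.02, 0, 0], [0.08, -0.04, 0, 0], [0.12, -0.06, 0, 0], [0.16, -0.08, 0, 0], [0.179, -0.0985, 0, 0]],
  ],
)

```text
t: 13.55
tool_pos: [0.4363, 0.3147, 0.1187]
tool_rot: [0.706, 0.708, -0.0, -0.001]
force: [0.5, -0.2, -0.0]
finger_gap: 0.798
grasp_force: 0.0
```

>>> move_tool(
  segments=[
    [[0, 0, 0, 0], [0, 0, 0, 0], [0, 0, 0, 0]],
  ],
)

```text
t: 13.85
tool_pos: [0.439, 0.3103, 0.1193]
tool_rot: [0.708, 0.707, -0.001, 0.0]
force: [-0.0, -0.2, -0.8]
finger_gap: 0.799
grasp_force: 0.0
```

Run:
```python
from h import *
a=snap('wrist');save('w5',a['pixels']);print(ctrl.get_state()['tool_pos'],cyl(a,320,205,40))
```

```text
[0.43912078 0.31031496 0.1194159 ] (1629, np.float64(45.6), 438.2, 314.4, 35.3)
```

View pics/w5.png

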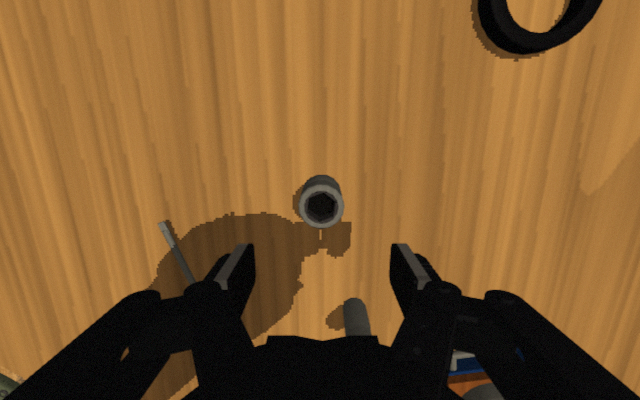

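The middle socket (320,203) is at y ≈ 313 mm, so I'll shift +3 mm in y. The deep slim one is behind at (357,318), clear.

>>> move_tool(
  segments=[
    [[0.003, 0, 0.04, 0], [0.003, 0, 0.075, 0], [0.003, 0, 0.095, 0], [0.003, 0, 0.102, 0], [0.003, 0, 0.103, 0]],
  ],
)

```text
t: 14.4
tool_pos: [0.4387, 0.3137, 0.0163]
tool_rot: [0.707, 0.707, -0.001, 0.0]
force: [0.7, 0.6, 0.6]
finger_gap: 0.802
grasp_force: 0.0
```

>>> move_tool(
  segments=[
    [[0, 0, 0, 0], [0, 0, 0, 0], [0, 0, 0, 0], [0, 0, 0, 0], [0, 0, 0, 0]],
  ],
  finger_gap=0.05,
  clamp_n=45,
)

```text
t: 14.9
tool_pos: [0.4392, 0.3148, 0.0181]
tool_rot: [0.707, 0.707, 0.001, 0.0]
force: [-1.2, -1.8, 8.9]
finger_gap: 0.407
grasp_force: 43.9
```

>>> move_tool(
  segments=[
    [[0, 0, 0, 0], [0, 0, 0, 0], [0, 0, 0, 0], [0, 0, 0, 0], [0, 0, 0, 0]],
  ],
)

```text
t: 15.4
tool_pos: [0.4391, 0.3148, 0.0181]
tool_rot: [0.707, 0.707, 0.001, 0.0]
force: [-1.0, -1.8, 8.4]
finger_gap: 0.406
grasp_force: 43.9
```

>>> move_tool(
  segments=[
    [[0, 0, -0.02, 0], [0, 0, -0.06, 0], [0, 0, -0.1, 0], [0, 0, -0.12, 0], [0, 0, -0.12, 0]],
  ],
)

```text
t: 15.9
tool_pos: [0.4398, 0.3154, 0.1403]
tool_rot: [0.707, 0.707, 0.003, 0.0]
force: [-0.1, 0.1, -1.7]
finger_gap: 0.409
grasp_force: 45.3
```

>>> move_tool(
  segments=[
    [[0, 0, 0, 0], [0, 0, 0, 0]],
  ],
)

```text
t: 16.1
tool_pos: [0.4381, 0.3142, 0.1359]
tool_rot: [0.707, 0.707, -0.001, -0.0]
force: [-0.2, -0.1, -1.8]
finger_gap: 0.405
grasp_force: 45.3
```

>>> move_tool(
  segments=[
    [[-0.035, 0.025, 0, 0], [-0.07, 0.05, 0, 0], [-0.11, 0.075, 0, 0], [-0.15, 0.1, 0, 0], [-0.19, 0.12, 0, 0]],
  ],
)

```text
t: 16.6
tool_pos: [0.559, 0.1225, 0.1355]
tool_rot: [0.707, 0.707, -0.001, -0.0]
force: [0.9, 0.4, -1.0]
finger_gap: 0.404
grasp_force: 45.3
```

>>> move_tool(
  segments=[
    [[-0.035, 0.02, 0, 0], [-0.07, 0.04, 0, 0], [-0.1, 0.058, 0, 0], [-0.113, 0.065, 0, 0], [-0.113, 0.065, 0, 0]],
  ],
)

```text
t: 17.1
tool_pos: [0.6235, 0.009, 0.1354]
tool_rot: [0.708, 0.706, -0.001, -0.0]
force: [-0.7, 1.1, -2.4]
finger_gap: 0.406
grasp_force: 45.4
```

>>> move_tool(
  segments=[
    [[0, 0, 0, 0], [0, 0, 0, 0], [0, 0, 0, 0]],
  ],
)

```text
t: 17.4
tool_pos: [0.6231, 0.0128, 0.1367]
tool_rot: [0.707, 0.708, -0.0, -0.0]
force: [0.1, -0.1, -0.9]
finger_gap: 0.412
grasp_force: 45.4
```

>>> move_tool(
  segments=[
    [[-0.0015, 0, 0.04, 0], [-0.0015, 0, 0.07, 0], [-0.0015, 0, 0.09, 0], [-0.0015, 0, 0.1, 0], [-0.0015, 0, 0.103, 0]],
  ],
)

```text
t: 17.9
tool_pos: [0.6231, 0.0105, 0.0331]
tool_rot: [0.707, 0.707, -0.0, -0.0]
force: [-0.0, -1.1, -1.1]
finger_gap: 0.406
grasp_force: 45.4
```

>>> move_tool(
  segments=[
    [[0, 0, 0, 0], [0, 0, 0, 0], [0, 0, 0, 0]],
  ],
)

```text
t: 18.2
tool_pos: [0.624, 0.01, 0.0348]
tool_rot: [0.707, 0.707, 0.001, 0.0]
force: [-0.3, 0.3, -1.0]
finger_gap: 0.409
grasp_force: 45.4
```

>>> move_tool(
  segments=[
    [[0, 0, 0.002, 0], [0, 0, 0.0035, 0], [0, 0, 0.0035, 0], [0, 0, 0.0035, 0]],
  ],
)

```text
t: 18.6
tool_pos: [0.6235, 0.01, 0.0303]
tool_rot: [0.707, 0.707, -0.0, -0.0]
force: [-0.5, 0.1, -2.0]
finger_gap: 0.405
grasp_force: 45.6
```

>>> move_tool(
  segments=[
    [[0, 0, 0, 0], [0, 0, 0, 0], [0, 0, 0, 0], [0, 0, 0, 0], [0, 0, 0, 0]],
  ],
  finger_gap=0.75,
)

```text
t: 19.1
tool_pos: [0.6235, 0.01, 0.0303]
tool_rot: [0.707, 0.707, -0.0, 0.0]
force: [0.3, 0.0, 1.2]
finger_gap: 0.751
grasp_force: 0.0
```

>>> move_tool(
  segments=[
    [[0, 0, -0.02, 0], [0, 0, -0.05, 0], [0, 0, -0.09, 0], [0, 0, -0.13, 0], [0, 0, -0.15, 0]],
  ],
)

```text
t: 19.6
tool_pos: [0.6245, 0.01, 0.1839]
tool_rot: [0.707, 0.707, 0.001, 0.001]
force: [0.3, -0.7, -0.4]
finger_gap: 0.753
grasp_force: 0.0
```

>>> move_tool(
  segments=[
    [[0, -0.045, -0.01, 0], [0, -0.09, -0.01, 0], [0, -0.13, -0.01, 0], [0, -0.13, -0.01, 0], [0, -0.13, -0.01, 0]],
  ],
)

```text
t: 20.1
tool_pos: [0.4936, 0.01, 0.1909]
tool_rot: [0.707, 0.707, 0.0, 0.0]
force: [0.7, -0.0, 0.3]
finger_gap: 0.75
grasp_force: 0.0
```

Run:
```python
from h import *
a=snap('wrist');b=snap('side');s=snap('scene')
save('w6',a['pixels']);save('s6',b['pixels'])
for u,v in [(408,322),(263,158)]: print('deep',cyl(b,u,v))
```

```text
deep (965, np.float64(85.8), 458.4, -327.7, 36.5)
deep (208, np.float64(79.4), 471.1, 188.1, 21.8)
```

View pics/s6.png

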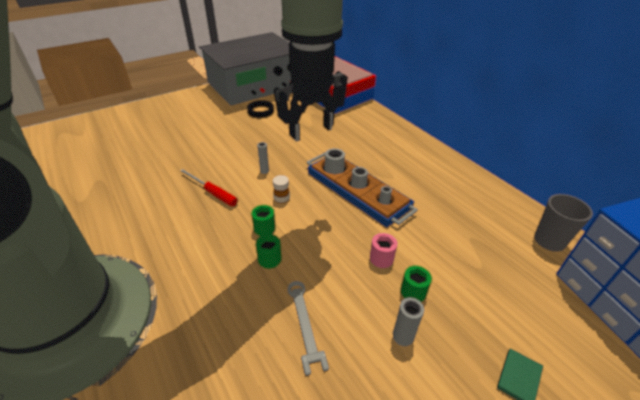

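View pics/w6.png

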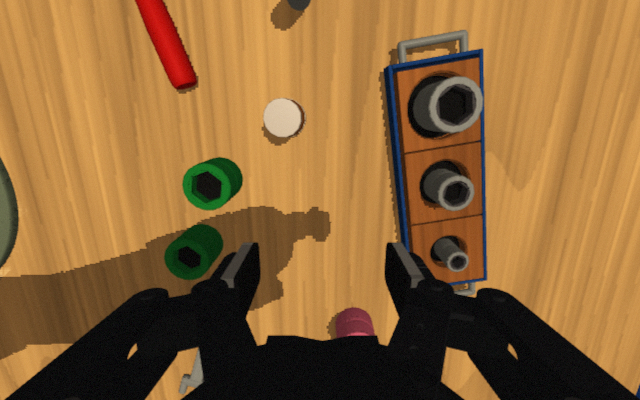

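All three sockets stand in their wells, at wrist pixels (458,104), (456,191) and (457,261). The deep ones haven't moved. Checking top heights and centres before handing in.

Run:
```python
from h import *
a=load('wrist')
for u,v in [(458,104),(456,191),(457,261)]: print(cyl(a,u,v,40))
```

```text
(3039, np.float64(62.6), 611.5, 90.0, 49.1)
(1697, np.float64(57.5), 622.9, 9.4, 35.2)
(802, np.float64(52.3), 636.3, -66.1, 23.2)
```

Top heights are 62.6, 57.5 and 52.3 mm, against 62, 57 and 52 expected, and all centres are within about 2 mm of their wells.

```bash
python3 -c "
from station import sign_off
print(sign_off())"
```

```text
the job is handed in; nothing more can be done
None
```

I put the three short sockets upright in their own wells, each within about 2 mm of centre by the last camera check, left the deep sockets unmoved, and handed the job in; no verdict came back.

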